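# Clamp the stain jar with the turnbuckle

## Task

One of the two turnbuckle clamps has a stain jar standing between its jaws. Swing the handle bar of that clamp's turnbuckle up, away from you, until it stands upright and goes no further, because both jaws have drawn in together and hold the jar upright between them. Leave the empty clamp open, do not tip the jar or press on it with the gripper, and let go of the bar there.

Things in the scene. Friction and masses are not known exactly. Their poses are not given: they have to be found in the camera images.
- clamp: Clamp holding the jar, fixed: aluminium plate 96 (x) x 176 (y) x 8 mm. Origin: on the worktop under its centre; x away from the robot (yaw up to 0.15 rad), y left, z up. Steel turnbuckle 62 mm long, 23 thick, along y at x=-30, z=44 mm. Its ends carry two jaw plates (x -43 to 49, tops z=64, inner sides y=+-42 mm open, each slides in 10 mm) with flat V rubber faces round the jar at x=25, y=0.
- clamp_bar_end (a point): Centre of the black ball, 20 mm across, at the end of that clamp's handle bar, 64 mm from the turnbuckle axis. The bar is straight round steel, 10 mm thick, at a right angle to the axis in the clamp's plane y=0; it swings in the x-z plane. Pushing the ball from the robot's side with closed fingers pointing down drives it; a pinch along y tends to slip as the bar turns.
- clamp_turnbuckle (a joint): Turn of that turnbuckle, rad. At 0 (loose) the bar leans 0.64 rad (37 degrees) from upright towards the robot (clamp -x); the lean is 0.64 minus the value. Starts at 0 to 0.1. Each jaw moves in 15.6 mm per rad; at 0.62 to 0.65, bar upright, they meet the jar, and the bar then hardly goes further. It stays where left. About 4 N at the ball turns it (10 N if the ball rubs on the fingers).
- stain_jar: Jar with a ribbed cap, 53 mm across, 100 mm high, 0.17 kg, standing loose on the base plate (8 mm above the worktop) between the open jaws. Origin: centre of its underside; z up.
- spare_turnbuckle (a joint): Turn of the turnbuckle of the other clamp, the same in build but empty: same meaning, starts at 0 to 0.1 and is to be left there.

How it is judged (in metres and radians):
At the end, for the whole second after the job is handed in: The turnbuckle of the clamp with the jar is turned up to within 6 degrees of upright (0.54 rad or more) and stays there; the jar stands at rest, upright within 9 degrees and within 10 mm of the middle of the jaws; the empty clamp's turnbuckle is still open (below 0.25 rad) (value of joint clamp_turnbuckle above 0.54 rad and x of stain_jar in the frame of clamp between 0.015 and 0.035 m and y of stain_jar in the frame of clamp between -0.01 and 0.01 m and angle between stain_jar's own z axis and vertical below 0.15 rad and linear speed of stain_jar below 0.02 m/s and value of joint spare_turnbuckle below 0.25 rad); the robot touches nothing.
It fails at once if the empty clamp's turnbuckle is turned in (value of joint spare_turnbuckle above 0.25 rad).
It fails at once if the jar is tipped by more than 20 degrees (angle between stain_jar's own z axis and vertical above 0.35 rad).
It fails at once if the gripper presses on the jar with more than 12 N (contact force between the fingers and stain_jar above 12 N).
It also fails if it takes over 32 s, if anything falls off the work surface, if the arm or the gripper's body presses on something with over 40 N, if the wrist force passes 120 N, or if a joint passes its speed limit or range.

## Robot

A 7-joint arm with a two-finger parallel gripper is mounted at the origin on a cart in front of the work surface, level with it; the furniture and walls round the work are solid. World frame = base frame: x ahead of the robot, y to its left, z up, the work surface at z = 0. Lengths are in m, angles in degrees, forces in N, time in s.
With the tool pointing down it reaches from about 0.4 to 0.9 m from the base axis. Payload 5.6 kg.
Tool frame: the origin (TCP) lies between the finger pads; the fingertips stand 19 mm ahead of it and the grasp point (between the pads) is the TCP; z points along the fingers, y is the direction in which the jaws open and shut (so a half turn about z gives the same grasp; the last joint's range is limited). The gripper opens to 92 mm and grips with 3 to 60 N. Pads are 20 mm wide; open, the fingers measure 128 mm over their backs; the gripper's body (75 mm by 189 mm) begins 69 mm behind the grasp point.
Start: joints at [66.807, 26.786, -0.665, 91.828, 0.344, 61.387, -3.226], TCP at [0.23, -0.608, 0.234] pointing down, gripper open.
Joint ranges: [-144.91, 144.91], [-17.63, 115.5], [-89.93, 88.59], [15.96, 139.68], [-74.01, 254.01], [8.47, 105.57], [-167.45, 167.45]. Speed limits (degrees/s): [147.25, 147.25, 180, 180, 180, 180, 180].

## Interface

Orientations are given as [roll, pitch, yaw] about the fixed x, y, z axes, in that order (R = Rz(yaw) Ry(pitch) Rx(roll)).
In Python, from plant import bot gives the robot as it stands.
- The arm moves only by the tool send_rows, never from a script. Its argument "rows" is a list of rows, each a list of 7 numbers: the turn, a rotation vector about the tool's x, y, z in rad, then the shift along the tool's x, y, z in m, then the closure, from -1 (fully open) to 1 (shut). In form: [[wx, wy, wz, dx, dy, dz, jaw], ...]. A call has 1 to 10 rows; each row shifts and turns the commanded pose from where the row before left it, along the tool's axes as they then stand; what a row does not reach is not made up. A row lasts 1/10 s, in which the tool goes at most 50 mm and 8.59 degrees, less where a joint would pass 70% of its speed; a pose out of reach is approached as far as the arm can. A call with a gripper value outside its range is refused whole. The fingers move at their own pace and stop on an object; "newtons" is the grip in N (left out, the last holds). Time passes only in rows, so rows that do not move let the fingers close. It gives the time, the measured TCP pose, the force and the opening at its end, in the units of the state.
- bot.observe(): the state, without advancing time (a new reading comes with each control period).
- bot.grab_frame(name): name is "scene" or "top" or "wrist"; returns a dict with "image" (480x640x3 uint8, blue, green, red), "fx", "fy", "cx", "cy" (pixels), "eye" and "orientation" of the camera in the world; the wrist camera has in their place "mount" (4x4, takes a point from camera to tool coordinates, whose origin is the TCP and whose axes are the flange's). Camera axes: x right, y up, looking along -z (the intrinsics and any distortion apply to the point x, -y, -z); pixel columns grow to the right and rows downward; lengths in m; the calibration is good to about 2 mm. A picture is of the moment at which its call begins: read the wrist's pose just before it. There is no depth.
- bot.hand_in(): hands the job in, once; it reports no verdict.
The state is a dict: "clock": time; "qpos": joint angles; "dq": joint speeds; "joint_torque": joint torques, N m; "ee_pos": TCP position; "eef_rot": TCP orientation; "ft_force": force on the tool from outside, world axes, zero at the start; "wrist_torque": the same for the moment, N m; "width": finger opening in m.
Only numpy, scipy, OpenCV 4.12 (cv2) and the standard library are available. Lean on these libraries where they do the work, as an engineer would, in place of code of your own. Each camera call takes 0.05 s, during which the arm holds its last target. There are 200 camera calls.

## Working session

There is one attempt and no reset: what is moved stays moved. The work goes in short steps, Python scripts to look and compute and a tool call to move; the robot and the scene stay as the last step left them, time stands still between calls to the robot, and variables do not carry over. Pictures are saved under pics/ and viewed, about 8 in all and at most 12, crops included, and the job is handed in when it is done.

Besides the shell and the picture viewer there is one more tool, called after "Call:" as name(argument=value, ...) on one line, values as JSON. send_rows: Moves the arm, as the interface text tells. Its arguments: {"type":"object","properties":{"rows":{"type":"array"},"newtons":{"type":"number"}},"required":["rows"]}

```bash
mkdir -p pics
cat > h.py <<'E'
import numpy as np, cv2, pickle
from plant import bot
from scipy.spatial.transform import Rotation as R
def snap(n,f):
    s=bot.observe(); d=bot.grab_frame(n); cv2.imwrite('pics/'+f+'.png',d['image']); pickle.dump((s,d),open('pics/'+f+'.pkl','wb')); return s,d
E
python3 - <<'E'
from h import *
for n in ("scene","top"):
    s,d=snap(n,n+'0'); print({k:v for k,v in d.items() if k!='image'})
print(s)
E
```

```text
{'fx': 624.480030027627, 'fy': 624.480030027627, 'cx': 324.31195763450853, 'cy': 231.08136119021984, 'eye': array([-0.5913224 ,  0.76587062,  0.78957813]), 'orientation': array([  61.66878696,    0.29586641, -127.82207673])}
{'fx': 514.980109292342, 'fy': 514.980109292342, 'cx': 321.86504453848113, 'cy': 238.47553617903247, 'eye': array([ 0.32087546, -0.03079521,  1.05170089]), 'orientation': array([  6.13887029,  -0.58499102, -90.40068283])}
{'clock': 0.05, 'qpos': array([66.80604362, 26.83493075, -0.66313828, 91.87993777,  0.34308662,
       61.38642693, -3.22551589]), 'dq': array([-0.04936069, -0.04226895,  0.03391335, -0.23243642,  0.00287617,
        0.096617  , -0.02831077]), 'joint_torque': array([ 6.76191867e-04, -5.22132003e+01, -1.26310627e-02, -2.44643819e+01,
       -5.68554131e-02,  1.39209678e-02,  7.11484563e-05]), 'ee_pos': array([ 0.22981113, -0.60744012,  0.23265952]), 'eef_rot': array([-1.79900923e+02,  7.13594609e-03,  2.07250036e+01]), 'ft_force': array([-0.73475952,  0.72700555, -0.20159956]), 'wrist_torque': array([ 0.02191986, -0.02243538,  0.01742806]), 'width': 0.09169244715240245}
```

View pics/top0.png

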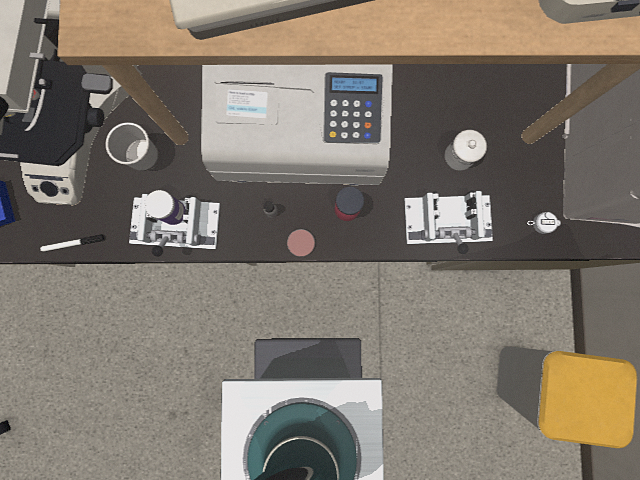

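View pics/scene0.png

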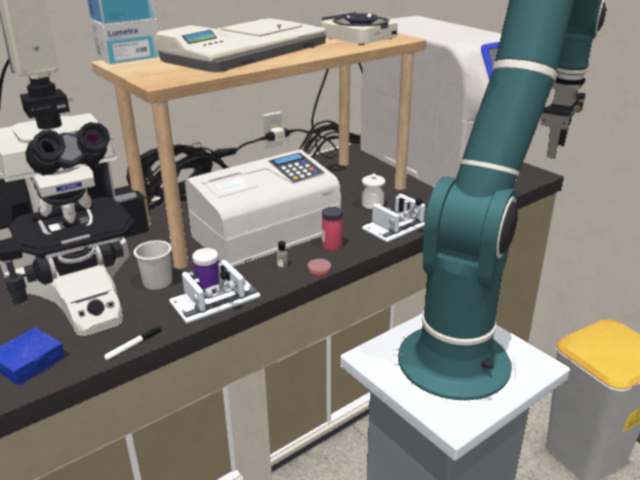

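Run:
```python
import cv2,numpy as np
a=cv2.imread('pics/top0.png')[180:265,120:230]; b=cv2.imread('pics/scene0.png')[240:325,160:270]
f=lambda i:cv2.resize(i,None,fx=7,fy=7,interpolation=cv2.INTER_CUBIC)
cv2.imwrite('pics/c1.png',f(a)); cv2.imwrite('pics/c2.png',f(b))
```

```text
(no output)
```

View pics/c1.png

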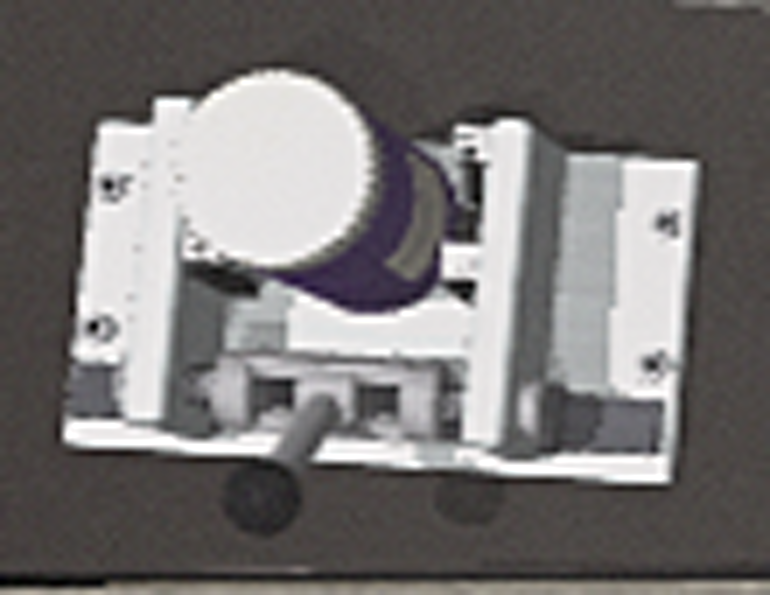

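View pics/c2.png

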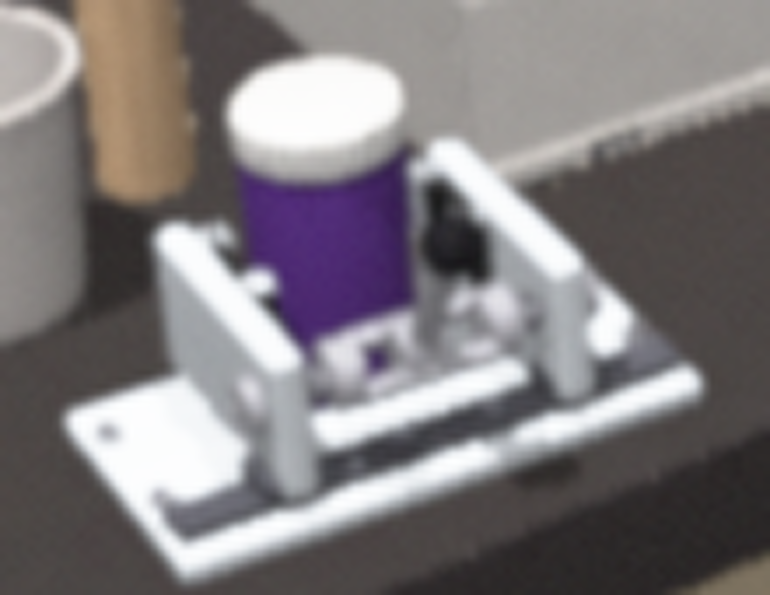

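```bash
cat >> h.py <<'E'
def ray(d,uv,s=None):
    r=np.array([(uv[0]-d['cx'])/d['fx'],-(uv[1]-d['cy'])/d['fy'],-1.])
    if 'mount' in d:
        M=np.array(d['mount']); Rt=R.from_euler('xyz',s['eef_rot'],degrees=True)
        return s['ee_pos']+Rt.apply(M[:3,3]), Rt.apply(M[:3,:3]@r)
    return d['eye'],R.from_euler('xyz',d['orientation'],degrees=True).apply(r)
def atz(d,uv,z,s=None):
    e,v=ray(d,uv,s); return e+v*(z-e[2])/v[2]
def tri(*rs):
    A=0;b=0
    for e,v in rs:
        v=v/np.linalg.norm(v);P=np.eye(3)-np.outer(v,v);A=A+P;b=b+P@e
    return np.linalg.solve(A,b)
E
python3 - <<'E'
from h import *
T=pickle.load(open('pics/top0.pkl','rb'))[1];S=pickle.load(open('pics/scene0.pkl','rb'))[1]
t=lambda u,v:((u+.5)/7-.5+120,(v+.5)/7-.5+180); s=lambda u,v:((u+.5)/7-.5+160,(v+.5)/7-.5+240)
P=[atz(T,t(*c),.008) for c in((100,122),(698,160),(670,484),(64,440))]
P=np.array(P);print(P.round(4)); c=P.mean(0);print('c',c)
e=(P[0]-P[1])+(P[3]-P[2]); yaw=np.arctan2(-e[0],e[1]);print('yaw',yaw,np.degrees(yaw),'len',np.linalg.norm(e)/2)
ball=tri(ray(T,t(261,497)),ray(S,s(453,240)));print('ball',ball)
ex=np.array([np.cos(yaw),np.sin(yaw)]);ey=np.array([-ex[1],ex[0]])
for L in(.64,.54): print('pred',c[:2]+ex*(-.03-.064*np.sin(L)),.044+.064*np.cos(L))
print('local',(ball[:2]-c[:2])@ex,(ball[:2]-c[:2])@ey)
cap=atz(T,t(282,170),.108);print('cap',cap,(cap[:2]-c[:2])@ex,(cap[:2]-c[:2])@ey)
print('shelf',tri(ray(T,(60,60)),ray(S,(150,87))))
print('shelf2',tri(ray(T,(640,62)),ray(S,(425,45))))
E
```

```text
[[0.5208 0.3423 0.008 ]
 [0.5086 0.1675 0.008 ]
 [0.4134 0.1743 0.008 ]
 [0.4273 0.3497 0.008 ]]
c [0.46753211 0.25845487 0.008     ]
yaw -0.07421144144607407 -4.252002386442279 len 0.17562919109300607
ball [0.40164424 0.26245507 0.10132712]
pred [0.39949937 0.26351297] 0.09533412850459473
pred [0.40480054 0.26311883] 0.09889335560728474
local -0.06600310150259334 -0.0008959558991224605
cap [0.48851    0.25822597 0.108     ] 0.020937129305979327 0.0013270978983639546
shelf [0.60662225 0.28070925 0.44944794]
shelf2 [ 0.59304021 -0.45813321  0.4352444 ]
```

Call:
send_rows(rows=[[0,0,0.145,0,0,-0.016,1],[0,0,0.145,0,0,-0.016,1],[0,0,0.146,0,0,-0.016,1],[0,0,0,0.016,-0.035,0,1],[0,0,0,0.016,-0.035,0,1],[0,0,0,0.016,-0.035,0,1],[0,0,0,0.016,-0.035,0,1],[0,0,0,0.016,-0.035,0,1],[0,0,0,0.016,-0.035,0,1],[0,0,0,0.016,-0.035,0,1]])

```text
clock: 1.1
ee_pos: [0.3603, -0.3703, 0.2814]
eef_rot: [-180.0, 0.0, -4.3]
ft_force: [0.5, -1.2, -0.4]
width: 0.0142
```

Call:
send_rows(rows=[[0,0,0,0.016,-0.035,0,1],[0,0,0,0.016,-0.035,0,1],[0,0,0,0.016,-0.035,0,1],[0,0,0,0.016,-0.035,0,1],[0,0,0,0.016,-0.035,0,1],[0,0,0,0,-0.04,0,1],[0,0,0,0,-0.04,0,1],[0,0,0,0,-0.04,0,1],[0,0,0,0,-0.04,0,1],[0,0,0,0,-0.04,0,1]])

```text
clock: 2.1
ee_pos: [0.4671, -0.0024, 0.2814]
eef_rot: [180.0, 0.0, -4.3]
ft_force: [0.2, -0.9, 1.0]
width: 0.0003
```

Call:
send_rows(rows=[[0,0,0,-0.02,-0.0375,0,1],[0,0,0,-0.02,-0.0375,0,1],[0,0,0,-0.02,-0.0375,0,1],[0,0,0,-0.02,-0.0375,0,1],[0,0,0,-0.02,-0.0375,0,1],[0,0,0,-0.02,-0.0375,0,1],[0,0,0,-0.02,-0.0375,0,1],[0,0,0,0,0,0.03,1],[0,0,0,0,0,0,1]])

```text
clock: 3.0
ee_pos: [0.3451, 0.2676, 0.249]
eef_rot: [179.8, 0.3, -4.1]
ft_force: [-0.2, 0.5, -0.2]
width: 0.0005
```

Run:
```python
from h import *
s,d=snap('wrist','w1'); print(s['ee_pos'],s['eef_rot'],s['qpos'],d['mount'],d['fx'],d['cx'],d['cy'])
# predicted ball pixel
M=np.array(d['mount']);Rt=R.from_euler('xyz',s['eef_rot'],degrees=True)
for p in([.4016,.2625,.1013],[.3995,.2635,.0953]):
    q=M[:3,:3].T@(Rt.inv().apply(np.array(p)-s['ee_pos'])-M[:3,3]); print(d['cx']+d['fx']*q[0]/-q[2],d['cy']-d['fy']*q[1]/-q[2])
```

```text
[0.34506061 0.26756243 0.24900302] [179.79470994   0.29203338  -4.09188607] [  -7.2817874     8.28292317  -37.30002498  117.06345735    5.88905333
   56.81857112 -141.64516079] [[-1.14892644e-03  9.69650884e-01  2.44490987e-01  6.75826399e-02]
 [ 9.99998968e-01  1.32502032e-03 -5.55774547e-04  3.81774978e-04]
 [-8.62862805e-04  2.44490096e-01 -9.69651406e-01 -1.50430705e-01]
 [ 0.00000000e+00  0.00000000e+00  0.00000000e+00  1.00000000e+00]] 380.5511312722352 318.73559581214187 244.90787973228376
318.5523074050181 162.52864334116174
317.4413950534674 165.05638298060697
```

View pics/w1.png

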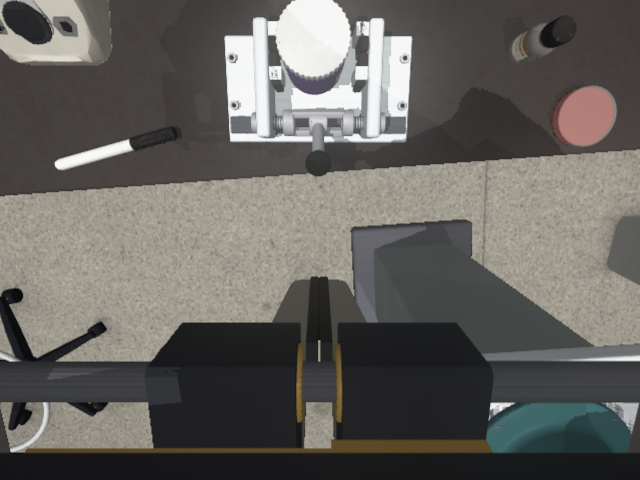

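The wrist view shows the ball at (318,162), where my estimate puts it. The fingers are in line with the bar, so I lower behind the ball.

Call:
send_rows(rows=[[0,0,0,0,0,0.03,1],[0,0,0,0,0,0.03,1],[0,0,0,0,0,0.03,1],[0,0,0,0,0,0.03,1],[0,0,0,0,0,0.022,1],[0,0,0,0,0,0,1],[0,0,0,0.012,0,0,1],[0,0,0,0.01,0,0,1],[0,0,0,0,0,0,1]])

```text
clock: 3.95
ee_pos: [0.3724, 0.2668, 0.111]
eef_rot: [-179.9, -0.2, -4.4]
ft_force: [-0.5, -0.3, -0.5]
width: 0.0008
```

Call:
send_rows(rows=[[0,0,0,0.006,0,0,1],[0,0,0,0.006,0,0,1],[0,0,0,0.006,0,0,1],[0,0,0,0.006,0,0,1],[0,0,0,0.004,0,0,1],[0,0,0,0,0,0,1]])

```text
clock: 4.55
ee_pos: [0.3963, 0.2647, 0.1095]
eef_rot: [180.0, 0.1, -4.2]
ft_force: [-4.2, -0.2, 3.3]
width: 0.0004
```

Call:
send_rows(rows=[[0,0,0,0.004,0,0,1],[0,0,0,0.004,0,0,1],[0,0,0,0.004,0,0,1],[0,0,0,0.003,0,0,1],[0,0,0,0,0,0,1]])

```text
clock: 5.05
ee_pos: [0.4125, 0.2635, 0.1096]
eef_rot: [-180.0, -0.0, -4.3]
ft_force: [-3.9, -0.4, 2.2]
width: 0.0003
```

Call:
send_rows(rows=[[0,0,0,0.002,0,0,1],[0,0,0,0.002,0,0,1],[0,0,0,0,0,0,1]])

```text
clock: 5.35
ee_pos: [0.4157, 0.2632, 0.1095]
eef_rot: [180.0, 0.1, -4.2]
ft_force: [-6.1, 0.2, 2.6]
width: 0.0005
```

Call:
send_rows(rows=[[0,0,0,0.002,0,0,1],[0,0,0,0.002,0,0,1],[0,0,0,0,0,0,1]])

```text
clock: 5.65
ee_pos: [0.417, 0.2631, 0.1093]
eef_rot: [179.9, 0.3, -4.2]
ft_force: [-12.1, 0.9, 9.4]
width: 0.0003
```

Run:
```python
from h import *
s,d=snap('scene','s2'); print(s['ee_pos'],s['ft_force'])
cv2.imwrite('pics/c3.png',cv2.resize(d['image'][200:325,140:300],None,fx=5,fy=5,interpolation=cv2.INTER_CUBIC))
```

```text
[0.41702487 0.26309097 0.10934834] [-12.11291908   0.92476295   9.36388559]
```

View pics/c3.png

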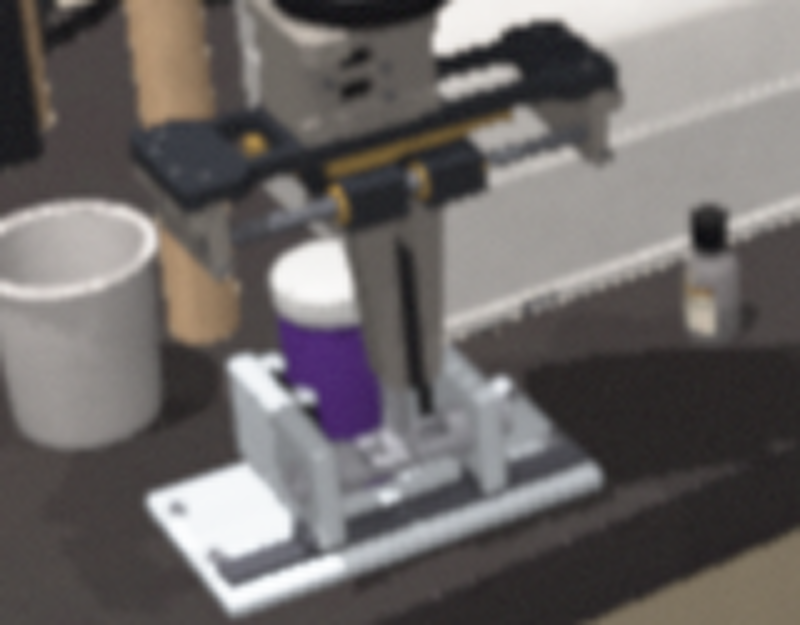

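The jaws have drawn in and the jar is upright. Force has climbed to 12 N with little motion, so the stop has been met. One small extra push, then back off.

Call:
send_rows(rows=[[0,0,0,0.002,0,0,1],[0,0,0,0,0,0,1],[0,0,0,0,0,0,1]])

```text
clock: 6.0
ee_pos: [0.4176, 0.2631, 0.1093]
eef_rot: [179.8, 0.4, -4.1]
ft_force: [-15.9, 0.1, 11.7]
width: 0.0004
```

Call:
send_rows(rows=[[0,0,0,-0.01,0,0,1],[0,0,0,-0.02,0,0,1],[0,0,0,-0.03,0,0,1],[0,0,0,-0.02,0,0,1],[0,0,0,0,0,-0.03,1],[0,0,0,0,0,-0.03,1],[0,0,0,0,0,-0.03,1],[0,0,0,0,0,-0.03,1],[0,0,0,0,0,-0.02,1],[0,0,0,0,0,0,1]])

```text
clock: 7.0
ee_pos: [0.345, 0.2695, 0.2524]
eef_rot: [-179.8, -0.4, -4.3]
ft_force: [0.7, -0.2, 0.0]
width: 0.0003
```

Run:
```python
from h import *
s,d=snap('wrist','w3'); s2,d2=snap('scene','s3'); print(s['ee_pos'],s['ft_force'],s['clock'])
a=cv2.resize(d['image'][:200,200:440],None,fx=2,fy=2); b=cv2.resize(d2['image'][240:325,160:270],None,fx=400/85,fy=400/85,interpolation=cv2.INTER_CUBIC)[:,:320]
b=cv2.resize(d2['image'][240:325,182:250],(320,400),interpolation=cv2.INTER_CUBIC)
cv2.imwrite('pics/c4.png',np.hstack([a,b]))
ex=np.array([np.cos(-.0742),np.sin(-.0742)]);M=np.array(d['mount']);Rt=R.from_euler('xyz',s['eef_rot'],degrees=True)
for v in(.54,.6,.64):
    L=.64-v;p=np.r_[np.array([.4675,.2585])+ex*(-.03-.064*np.sin(L)),.044+.064*np.cos(L)]
    q=M[:3,:3].T@(Rt.inv().apply(p-s['ee_pos'])-M[:3,3]); print(v,2*(d['cx']+d['fx']*q[0]/-q[2]-200),2*(d['cy']-d['fy']*q[1]/-q[2]))
```

```text
[0.34500851 0.26950796 0.25238245] [ 0.65839158 -0.24955286  0.03358721] 7.0
0.54 241.85324439755857 247.98248787392592
0.6 241.8437730613207 237.07951117842245
0.64 241.83639504927896 229.77599369294882
```

View pics/c4.png

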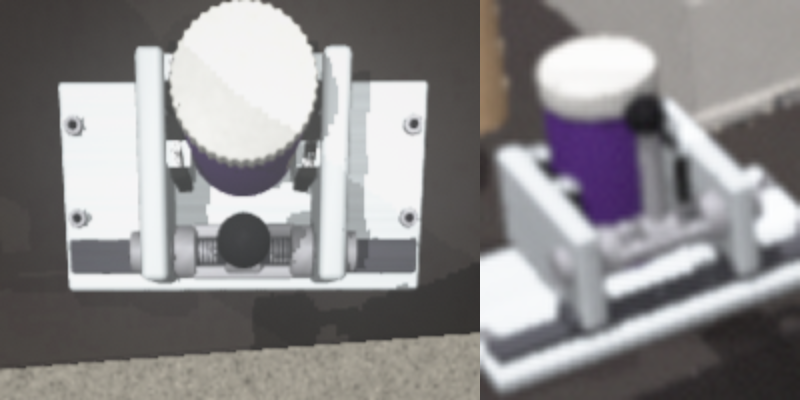

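The ball is at (244,239), about 0.59 rad by this view. The bar looks upright in the scene view, the jar is vertical and centred between the jaws, and the gripper is clear.

```bash
python3 -c "
from plant import bot
print(bot.hand_in())"
```

```text
the job is handed in; nothing more can be done
None
```

I swung the left clamp's handle bar (the one with the jar) up to its stop by pushing the ball with closed fingers. I then backed off, raised the gripper and handed in at about 7 s of the 32 s; no verdict is reported.

**Stop reached:** over the last few millimetres the push force rose from about 4 N to 16 N while the fingers moved less than 1 mm on the final step. The fingers ended where the geometry says the bar stands upright, about 0.64 rad.

**Pictures after letting go:** the bar looks upright, both jaws are drawn in evenly, and the jar looks upright and centred. I judged the jar by eye and did not measure its position again.

**Disagreement:** the wrist picture puts the ball at about 0.59 rad against 0.64 from the fingers. That is partly down to the 2 mm calibration tolerance, and both are above the 0.54 rad needed.

**Nothing else disturbed:** the wrist force read about zero after the retreat. The arm never came down near the empty clamp; I did not photograph that clamp again.

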